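# Grease the embossing roller through its tilted nipple

### The job

Lift the white thread spool out of the way and stand it upright on the table more than 10 cm from the grease nipple. Then take the red grease gun from its wooden stand, press its steel mouth squarely onto the tilted brass nipple until it snaps home, and keep pushing so that the sprung nipple sinks well over half of its travel. Finish like that, still gripping the gun and holding the nipple pushed in; do not shove the tin, the cash box or the screwdriver about and do not knock the spool over.

Things in the scene. Friction and masses are not known exactly. Their poses are not given: they have to be found in the camera images.
- spool: white thread spool with green end flanges, loose, stands upright close in front of the nipple, in the way of the gun; 125 mm tall, 46 mm across (flanges 50 mm across and 5 mm thick), 130 to 230 g. Origin: centre of its underside; z axis: up along the spool.
- grease_gun: push-type grease gun, loose, rigid, round, standing nose down in the wooden stand; 122 mm long, 270 to 345 g. From its mouth upwards: steel nose 32 mm across (0 to 38 mm), black collar 40 mm across (38 to 48 mm), red barrel 28 mm across (48 to 122 mm), the grip. Origin: centre of the open mouth; z axis: from mouth to barrel.
- gun_mouth (a point): centre of the gun's open mouth (the same point and axes as grease_gun). Inside the mouth is a lip 6 mm long with a 17.4 mm bore, behind it a cavity 22 mm across, up to 38 mm deep from the mouth
- gun_grip (a point): point on the gun's axis 90 mm from the mouth, in the middle of the part of the barrel to grip
- gun_stand: fixed round wooden stand: foot 90 mm across and 8 mm thick, cup about 60 mm across and 40 mm tall; its hole is about 37 mm wide and its floor is 8 mm above the table, so that the gun's mouth stands 8 mm and its top 130 mm above the table. Origin: centre of the underside.
- roller_stand: fixed green stand of a small embossing roller: foot plate x -15 to 155 mm, 200 mm wide in y, 12 mm thick; green block at its front (x -20 to 50 mm, 56 mm wide, 78 mm high) carries the nipple; steel roller along y at x = 105 mm, 84 mm high. Origin: on the table, 70 mm below a point of the nipple's axis; x axis level, pointing away from the side to which the nipple leans.
- nipple_seat (a point): centre of the outer face of the nipple's brass flange (30 mm across), where the gun's mouth lands when home; moves with the nipple. z axis: along the nipple, outwards; it leans 0.5 rad (29 degrees) from vertical to the -x side of roller_stand (roughly to the robot). Flange face 12.5 mm in front of the green block. The brass nipple, 15 mm across, stands 30.5 mm out of the flange.
- nipple_tip (a point): centre of the nipple's outer end, 30.5 mm from nipple_seat along its z; same axes. The last 8 mm taper to 7 mm across. Four sprung balls around the nipple, 12.5 mm out from the flange, 21 mm over the balls, yield to the gun's lip at about 4 to 9 N push in all and snap out behind it when the mouth is within about 3 mm of the flange
- nipple (a joint): how far the nipple is pushed into its block along its own axis, 0 (out) to 0.010 m (fully in, hard stop); its spring pushes back with about 11 N at 0 and 17 N fully in, more than the snap needs
- rivet_tin: bystander: closed round tin with a yellow label, loose, 68 mm across, 75 mm tall; origin: centre of the underside
- cash_box: bystander: blue steel cash box, loose, 1.6 kg, 110 mm (its x) by 150 mm (its y), 95 mm tall with its handle; origin: centre of the underside
- screwdriver: bystander: screwdriver with orange handle lying on the table, loose, 170 mm long along its x, about 30 mm thick; origin: under its middle
Not all that is in view belongs to the job. There is more than one size of the grease_gun; the job needs the smaller.

How it is judged:
On the way, in this order (a step that is already met when the one before it is completed fails the run):
1. the spool stands upright on the table, let go, more than 10 cm from the nipple (horizontal distance between spool and nipple_seat above 0.1 m and angle between spool's own z axis and vertical below 0.1 rad and height (world z) of spool below 0.006 m and contact force between the fingers and spool below 0.1 N and linear speed of spool below 0.03 m/s), for 0.2 s.
2. the gun has snapped squarely home on the nipple (z of gun_mouth in the frame of nipple_seat between -0.003 and 0.003 m and distance between gun_mouth and nipple_seat below 0.005 m and angle between the z axis of gun_mouth and the z axis of nipple_seat, either way round below 0.12 rad), for 0.1 s.
At the end, for the whole second after the job is handed in: Gun snapped home (mouth within 3 mm of the flange, 5 mm of its centre, axes within 0.12 rad), gripped, nipple held in by more than 5 of its 10 mm through the last second; spool upright on the table, not touched by the fingers, more than 10 cm from the nipple (all of step 2 and value of joint nipple above 0.005 m and contact force between the fingers and grease_gun above 3 N and horizontal distance between spool and nipple_seat above 0.1 m and angle between spool's own z axis and vertical below 0.1 rad and height (world z) of spool below 0.006 m and contact force between the fingers and spool below 0.1 N); the arm keeps its last pose, push and grip.
It fails at once if the spool was knocked over (angle between spool's own z axis and vertical above 1.2 rad).
It fails at once if a bystander was shoved more than 4 cm (distance of any of rivet_tin, cash_box, screwdriver from where it was at the start of the episode above 0.04 m).
It also fails if it takes over 58 s, if anything falls off the work surface, if the arm or the gripper's body presses on something with over 40 N, if the wrist force passes 120 N, or if a joint passes its speed limit or range.

### The arm

A 7-joint arm with a two-finger parallel gripper is mounted at the origin on the work surface. World frame = base frame: x ahead of the robot, y to its left, z up, the work surface at z = 0. Lengths are in m, angles in rad, forces in N, time in s.
With the tool pointing down it reaches from about 0.4 to 0.9 m from the base axis. Payload 5.5 kg.
Tool frame: the origin (TCP) lies at the very end of the fingers, on their centre line; the grasp point (between the pads) lies 19 mm behind it; z points along the fingers, y is the line along which they close (so a half turn about z gives the same grasp; the last joint's range is limited). The gripper opens to 92 mm and grips with 3 to 60 N. Pads are 19 mm wide; open, the fingers measure 130 mm over their backs; the gripper's body (75 mm by 190 mm) begins 47 mm behind the grasp point.
Start: joints at [-1.034, 0.501, -0.427, 1.55, 0.221, 1.138, -0.21], TCP at [0.176, 0.626, 0.227] pointing down, gripper open.
Joint ranges: [-2.88, 2.88], [-0.31, 2.03], [-1.54, 1.56], [0.2, 2.42], [-1.41, 4.55], [0.19, 2.02], [-2.57, 2.57]. Speed limits (rad/s): [2.57, 2.57, 3.14, 3.14, 3.14, 3.14, 3.14].

### API

Orientations are given as a unit quaternion [x, y, z, w].
In Python, from station import status, grab_frame, camera_info, order gives the robot as it stands.
- The arm moves only by the tool arm_command, never from a script. Its argument "moves" is a list of rows, each an object with "linear": the shift along the tool's x, y, z in mm, a list of three; "yaw": the turn about the tool's z in rad. A call has 1 to 12 rows; each row shifts and turns the commanded pose from where the row before left it, along the tool's axes as they then stand; what a row does not reach is not made up. A row lasts 1/10 s, in which the tool goes at most 50 mm and 8.59 degrees, less where a joint would pass 70% of its speed; a pose out of reach is approached as far as the arm can. A call with a gripper value outside its range is refused whole. "hand" is the closure, from 0 (fully open) to 1 (shut), set as the call begins (left out, the last holds). The fingers move at their own pace and stop on an object; the grip force is fixed at half the most. Time passes only in rows, so rows that do not move let the fingers close. It gives the time, the measured TCP pose, the force, the opening and the grip force at its end, in the units of the state.
- status.sense(): the state, without advancing time (a new reading comes with each control period).
- grab_frame(name): name is "scene" or "top"; returns (picture, depth): 400x640x3 uint8, blue, green, red; 400x640 float32, m along the optical axis (not along the pixel's ray), 0 where there is no reading.
- camera_info(name): a dict with "mtx" (3x3 intrinsics, pixels), "dist_coeffs" ([k1, k2, p1, p2, k3] as OpenCV has them; the pictures are not rectified), "world_to_cam" (4x4, takes a point from world to camera coordinates). Camera axes: x right, y up, looking along -z (the intrinsics and any distortion apply to the point x, -y, -z); pixel columns grow to the right and rows downward; lengths in m; the calibration is good to about 2 mm. A picture is of the moment at which its call begins. camera_info takes no time and is no camera call.
- order.sign_off(): hands the job in; it is judged then, once.
The state is a dict: "time_s": time; "joint_pos": joint angles; "joint_vel": joint speeds; "joint_torque": joint torques, N m; "position": TCP position; "orientation": TCP orientation; "force": force on the tool from outside, world axes, zero at the start; "ft_torque": the same for the moment, N m; "grip_width": finger opening in m; "grip_force": force on a finger pad.
Only numpy, scipy, OpenCV 4.12 (cv2) and the standard library are available. Lean on these libraries where they do the work, as an engineer would, in place of code of your own. Each camera call takes 0.05 s, during which the arm holds its last target. There are 200 camera calls.

## Working session

There is one attempt and no reset: what is moved stays moved. The work goes in short steps, Python scripts to look and compute and a tool call to move; the robot and the scene stay as the last step left them, time stands still between calls to the robot, and variables do not carry over. Pictures are saved under pics/ and viewed, at most 10 in all, crops included, and the job is handed in when it is done.

Besides the shell and the picture viewer there is one more tool, called after "Emit:" as name(argument=value, ...), one argument or row to a line, values as JSON. arm_command: Moves the arm, as the interface text tells. Its arguments: {"type":"object","properties":{"moves":{"type":"array"},"hand":{"type":"number"}},"required":["moves"]}

```bash
mkdir -p pics && ls && python3 - <<'E'
from station import status, grab_frame, camera_info
import cv2, numpy as np
for n in ("scene","top"):
    im,d=grab_frame(n); cv2.imwrite(f"pics/{n}0.png",im); np.savez(f"{n}0.npz",im=im,d=d)
    c=camera_info(n); print(n,c)
print(status.sense())
E
```

```text
pics
scene {'mtx': array([[519.61349336,   0.        , 319.73621866],
       [  0.        , 519.61349336, 198.43521137],
       [  0.        ,   0.        ,   1.        ]]), 'dist_coeffs': array([-0.14177295,  0.        ,  0.        ,  0.        ,  0.        ]), 'world_to_cam': array([[-0.70621966,  0.70775041,  0.01852451,  0.34136282],
       [-0.39595747, -0.41652091,  0.81836912,  0.15907531],
       [ 0.58691692,  0.57061344,  0.57439432, -1.56659785],
       [ 0.        ,  0.        ,  0.        ,  1.        ]])}
top {'mtx': array([[463.53089937,   0.        , 313.71892739],
       [  0.        , 463.53089937, 194.52276651],
       [  0.        ,   0.        ,   1.        ]]), 'dist_coeffs': array([-0.06658746,  0.        ,  0.        ,  0.        ,  0.        ]), 'world_to_cam': array([[-0.00146615, -0.99970345, -0.02430754,  0.04255515],
       [ 0.98914842, -0.0050209 ,  0.1468339 , -0.52012714],
       [-0.1469124 , -0.02382848,  0.98886245, -1.0617034 ],
       [ 0.        ,  0.        ,  0.        ,  1.        ]])}
{'time_s': 0.1, 'joint_pos': array([-1.03376767,  0.50178428, -0.42678105,  1.55131313,  0.22080802,
        1.13829218, -0.2103091 ]), 'joint_vel': array([ 0.00094345, -0.00219651, -0.0009484 , -0.00237572, -0.00206995,
        0.00051151,  0.00079881]), 'joint_torque': array([-1.19013534e-02, -5.67869997e+01, -5.83880246e+00, -2.79912686e+01,
       -6.90505723e-02,  2.42020714e-02,  2.98091288e-05]), 'position': array([0.17566121, 0.62517519, 0.22577425]), 'orientation': array([ 1.36480496e-01,  9.90642374e-01, -8.60422048e-04, -1.46252308e-04]), 'force': array([-1.42721314,  1.24743588, -0.42751558]), 'ft_torque': array([-0.04314846, -0.04671463,  0.03174335]), 'grip_force': 0.0, 'grip_width': 0.09148031053124109}
```

View pics/scene0.png

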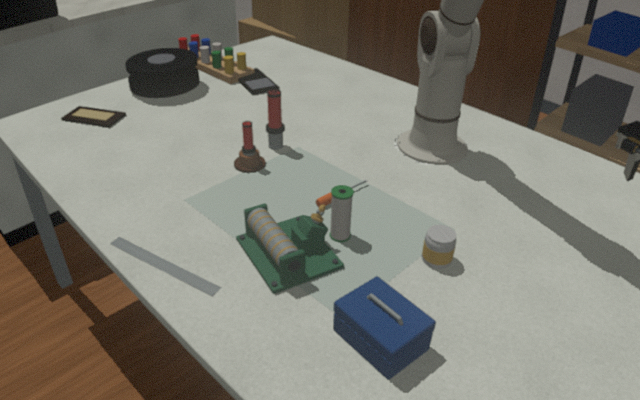

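View pics/top0.png

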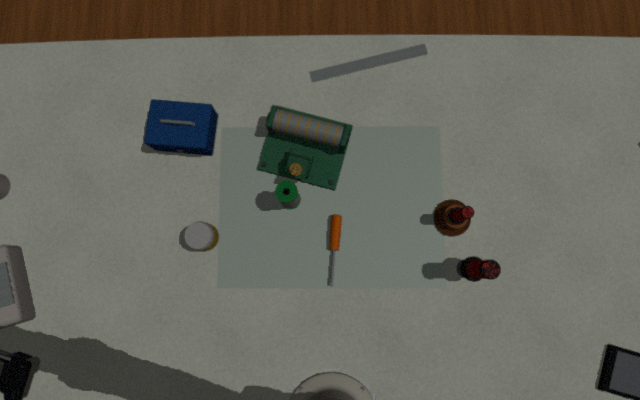

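The scene view has the robot at the far side. The spool is at (342,215), brass nipple at (318,215), the gun in its brown stand at (248,150), and the larger decoy gun at (275,115). In the top view (x up, y left) the spool top is at (287,190), nipple at (296,169), stand at (452,217), gun top at (462,213), and the decoy at (480,268).

```bash
cat > h.py <<'E'
import cv2, numpy as np
from station import camera_info
C={n:camera_info(n) for n in("scene","top")}
F=np.diag([1,-1,-1.])
def ray(n,uv):
    c=C[n]; p=cv2.undistortPoints(np.array(uv,float).reshape(-1,1,2),c["mtx"],c["dist_coeffs"])[:,0]
    T=c["world_to_cam"]; R=F@T[:3,:3]; t=F@T[:3,3]
    d=np.c_[p,np.ones(len(p))]@R
    return -R.T@t, d          # d has unit optical depth
def plane(n,uv,z):
    o,d=ray(n,uv); return o+d*((z-o[2])/d[:,2])[:,None]
def depthpts(n,uv,D):
    o,d=ray(n,uv); uv=np.array(uv,int); return o+d*D[uv[:,1],uv[:,0]][:,None]
def proj(n,P):
    c=C[n];T=c["world_to_cam"];R=F@T[:3,:3];t=F@T[:3,3]
    return cv2.projectPoints(np.array(P,float).reshape(-1,1,3),cv2.Rodrigues(R)[0],t,c["mtx"],c["dist_coeffs"])[0][:,0]
def mask(im,lo,hi,box=None):
    m=cv2.inRange(cv2.cvtColor(im,cv2.COLOR_BGR2HSV),lo,hi)
    if box:
        k=np.zeros_like(m);x0,y0,x1,y1=box;k[y0:y1,x0:x1]=255;m&=k
    n,l,s,c=cv2.connectedComponentsWithStats(m)
    i=1+np.argmax(s[1:,4]); return (l==i),s[i],c[i]
def pix(m): y,x=np.nonzero(m); return np.c_[x,y]
E
python3 - <<'E'
from h import *
L={n:np.load(n+"0.npz") for n in C}
t,s=L["top"]["im"],L["scene"]["im"]; D=L["top"]["d"]
print("cam",ray("top",[[1,1]])[0],ray("scene",[[1,1]])[0])
hsv=cv2.cvtColor(t,cv2.COLOR_BGR2HSV)
for p in [(287,190),(280,185),(300,160),(296,169),(467,212),(463,213),(490,268),(452,225),(270,170)]: print(p,hsv[p[1],p[0]],depthpts("top",[p],D)[0].round(3))
# depth heights based segmentation
ys,xs=np.mgrid[0:400,0:640]; uv=np.c_[xs.ravel(),ys.ravel()]
P=depthpts("top",uv,D).reshape(400,640,3)
np.save("P.npy",P)
def rep(name,box,z0,z1):
    x0,y0,x1,y1=box; m=np.zeros((400,640),bool); m[y0:y1,x0:x1]=1; m&=(P[...,2]>z0)&(P[...,2]<z1)
    q=P[m]; r=cv2.minEnclosingCircle(q[:,:2].astype(np.float32)); print(name,len(q),q.mean(0).round(4),np.round(r[0],4),round(r[1],4),"xr",q[:,0].min().round(3),q[:,0].max().round(3),"yr",q[:,1].min().round(3),q[:,1].max().round(3))
rep("spool",(265,170,310,215),.118,.135)
rep("gun",(430,195,475,240),.12,.14)
rep("cup",(430,195,475,240),.03,.055)
rep("big",(460,250,510,290),.15,.25)
rep("tin",(175,215,225,260),.065,.09)
rep("box",(140,90,225,165),.06,.11)
rep("plate",(245,100,360,195),.006,.02)
rep("blockroller",(245,100,360,195),.07,.12)
m=(P[...,2]>.006)&(P[...,2]<.02);k=np.zeros_like(m);k[100:192,245:360]=1;q=P[m&k][:,:2].astype(np.float32)
print("plate rect",cv2.minAreaRect(q),cv2.boxPoints(cv2.minAreaRect(q)))
big=np.hstack([cv2.resize(t[95:215,245:365],None,fx=3.3,fy=3.3,interpolation=2),cv2.resize(s[180:300,235:355],None,fx=3.3,fy=3.3,interpolation=2)])
cv2.imwrite("pics/crop1.png",big)
E
```

```text
cam [0.35856794 0.01463224 1.12728533] [1.22352698 0.7185803  0.76333899]
(287, 190) [90 73 14] [0.517 0.097 0.129]
(280, 185) [ 72 240  67] [0.529 0.113 0.126]
(300, 160) [ 72 135  53] [0.596 0.072 0.075]
(296, 169) [ 19 109  75] [0.571 0.08  0.095]
(467, 212) [  6 207  64] [ 0.466 -0.292  0.133]
(463, 213) [179 184  94] [ 0.465 -0.284  0.131]
(490, 268) [  1 146  56] [ 0.347 -0.321  0.175]
(452, 225) [ 14 165  68] [ 0.446 -0.283  0.044]
(270, 170) [ 73 119  62] [0.585 0.149 0.015]
spool 409 [0.515  0.1001 0.1262] [0.5156 0.1001] 0.0254 xr 0.49 0.541 yr 0.075 0.124
gun 150 [ 0.4669 -0.2923  0.1297] [ 0.4678 -0.2932] 0.015 xr 0.454 0.48 yr -0.306 -0.279
cup 262 [ 0.464  -0.2839  0.0414] [ 0.4669 -0.2919] 0.0299 xr 0.437 0.496 yr -0.321 -0.265
big 383 [ 0.3455 -0.3192  0.1731] [ 0.3441 -0.3208] 0.022 xr 0.325 0.365 yr -0.342 -0.3
tin 632 [0.4219 0.3046 0.075 ] [0.4217 0.3052] 0.0334 xr 0.388 0.453 yr 0.273 0.338
box 2973 [0.6837 0.3596 0.0809] [0.6868 0.3633] 0.0921 xr 0.625 0.749 yr 0.282 0.443
plate 2991 [0.6236 0.0686 0.0128] [0.655  0.0702] 0.172 xr 0.526 0.768 yr -0.072 0.214
blockroller 1940 [0.6619 0.0582 0.0811] [0.6331 0.0668] 0.12 xr 0.514 0.728 yr -0.046 0.154
plate rect ((0.6516870856285095, 0.07124581187963486), (0.2852332592010498, 0.23066991567611694), 89.4953842163086) [[ 0.5351006  -0.07034952]
 [ 0.7657615  -0.07238106]
 [ 0.7682736   0.21284115]
 [ 0.5376127   0.21487269]]
```

View pics/crop1.png

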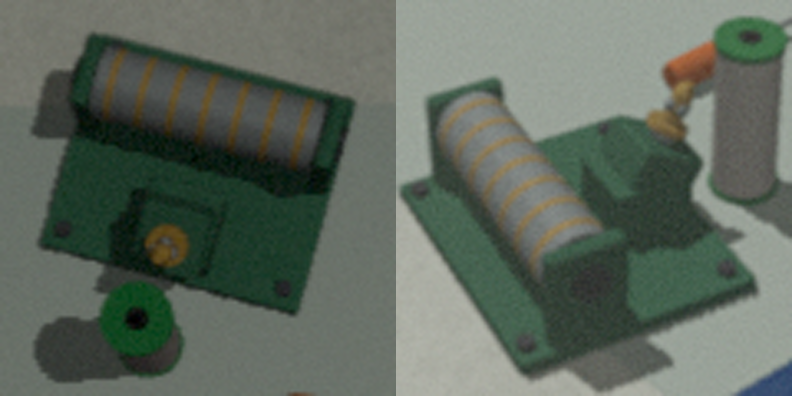

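The crop shows the top view on the left: plate front corners at (40,245) and (295,312) in the crop, brass flange at (167,243), and its tip toward the spool at (158,258). On the right the nipple stands clear of the block, with its flange at about (667,122).

```bash
python3 - <<'E'
from h import *
L={n:np.load(n+"0.npz") for n in C}; P=np.load("P.npy")
t,s=L["top"]["im"],L["scene"]["im"]
cor=np.array([[40,245],[295,312]])/3.3+[245,95]
q=plane("top",cor,.012); print(q.round(4),np.linalg.norm(q[0]-q[1]))
# front edge by depth: plate pts z .009-.018 near edge; fit line via row-wise last plate pixel
pts=[]
for x in range(262,331):
    if 275<x<302: continue
    col=[y for y in range(150,200) if .008<P[y,x,2]<.018]
    g=mask(t,(60,60,25),(85,255,255),(245,95,365,200))[0]
    col=[y for y in col if g[y,x]]
    if col: pts.append([x,max(col)+.5])
e=plane("top",pts,.012)[:,:2]
vx,vy,x0,y0=cv2.fitLine(e.astype(np.float32),cv2.DIST_HUBER,0,.001,.001).ravel()
yd=np.array([vx,vy]); yd*=np.sign(yd[1]); print("edge dir",yd,"ang",np.arctan2(-yd[0],yd[1]))
qm=q[:,:2].mean(0); 
yaw=np.arctan2(-yd[0],yd[1]); X=np.array([np.cos(yaw),np.sin(yaw)])
print("roller x dir",X, "origin est",qm+.015*X, "edge fit pt",(np.array([x0,y0])-qm)@X)
for n,im,D,box in(("top",t,L["top"]["d"],(280,155,312,185)),("scene",s,L["scene"]["d"],(300,195,332,228))):
    m,st,c=mask(im,(12,90,45),(30,255,255),box); p=depthpts(n,pix(m),D); print(n,st,c); 
    p=p[(p[:,2]>.06)]; o=np.r_[qm+.015*X,.07]; a=np.r_[-np.sin(.5)*X,np.cos(.5)]; Y=np.r_[-X[1],X[0],0]; v=np.cross(Y,a)
    r=p-o; np.set_printoptions(precision=4,suppress=True)
    A=np.c_[r@a,r@Y,r@v]; print(A[np.argsort(A[:,0])][::6])
E
```

```text
[[ 0.5879  0.1809  0.012 ]
 [ 0.5363 -0.0089  0.012 ]] 0.19665380981725455
edge dir [0.27380824 0.9617843 ] ang -0.27735037
roller x dir [ 0.9617843  -0.27380824] origin est [0.57652093 0.08190158] edge fit pt 0.00021712100545547355
top [289 163  13  13 120] [295.15       168.81666667]
[[-0.0076 -0.0068  0.0091]
 [ 0.0034  0.0154 -0.0014]
 [ 0.0053  0.0063  0.0141]
 [ 0.0063 -0.0087 -0.0088]
 [ 0.0066  0.0114  0.0056]
 [ 0.0071  0.0136  0.0052]
 [ 0.0077 -0.0041  0.0128]
 [ 0.0081  0.0117  0.0085]
 [ 0.0083 -0.0026 -0.0124]
 [ 0.0085 -0.0097  0.0097]
 [ 0.0091  0.0093  0.0094]
 [ 0.0097 -0.0082  0.0071]
 [ 0.0115  0.012   0.0019]
 [ 0.0224  0.01    0.0033]
 [ 0.0246 -0.0015  0.0071]
 [ 0.0316  0.006   0.0047]
 [ 0.0333 -0.0046  0.0009]
 [ 0.0349  0.0007  0.0047]
 [ 0.0381  0.0037 -0.    ]
 [ 0.0406 -0.0016 -0.0002]]
scene [311 214  11   8  58] [316.431  217.1552]
[[ 0.0023  0.0011  0.0127]
 [ 0.004   0.0123 -0.002 ]
 [ 0.0048  0.0053  0.014 ]
 [ 0.0054  0.0128  0.0077]
 [ 0.0058  0.0079  0.0019]
 [ 0.0063  0.0136  0.0059]
 [ 0.0068  0.0069  0.0076]
 [ 0.0085  0.0005  0.0045]
 [ 0.0101 -0.0003  0.0077]
 [ 0.0127  0.0001  0.0095]]
```

Emit:
arm_command(
  moves=[
    {"linear":[-20,-18,0]},
    {"linear":[-37,-32,0]},
    {"linear":[-37,-32,0]},
    {"linear":[-37,-32,0]},
    {"linear":[-37,-32,0]},
    {"linear":[-37,-32,0]},
    {"linear":[-37,-32,0]},
    {"linear":[-37,-32,0]},
    {"linear":[-37,-32,0]},
    {"linear":[-37,-32,0]},
    {"linear":[-37,-32,0]},
    {"linear":[-37,-32,0]},
  ],
  hand=0,
)

```text
invalid input
```

```bash
cat > go.py <<'E'
import sys,numpy as np
from station import status
from scipy.spatial.transform import Rotation as R
np.set_printoptions(precision=4,suppress=True)
s=status.sense(); r=R.from_quat(s["orientation"]); p=s["position"]
M=r.as_matrix(); print("t",s["time_s"],"p",p,"x",M[:,0],"z",M[:,2],"F",s["force"],"w",s["grip_width"],s["grip_force"])
if len(sys.argv)>3: print("tool mm",1000*(M.T@(np.array(sys.argv[1:4],float)-p)), "xang",np.arctan2(M[1,0],M[0,0]))
E
python3 go.py .5156 .1001 .078
```

```text
t 0.1 p [0.1757 0.6252 0.2258] x [-0.9627  0.2704  0.0001] z [-0.0005 -0.0017 -1.    ] F [-1.4272  1.2474 -0.4275] w 0.09148031053124109 0.0
tool mm [-469.2669 -413.3339  148.4698] xang 2.86777692240194
```

Emit:
arm_command(
  moves=[
    {"linear":[-20,-18,0],"yaw":0},
    {"linear":[-37,-32,0],"yaw":0},
    {"linear":[-37,-32,0],"yaw":0},
    {"linear":[-37,-32,0],"yaw":0},
    {"linear":[-37,-32,0],"yaw":0},
    {"linear":[-37,-32,0],"yaw":0},
    {"linear":[-37,-32,0],"yaw":0},
    {"linear":[-37,-32,0],"yaw":0},
    {"linear":[-37,-32,0],"yaw":0},
    {"linear":[-37,-32,0],"yaw":0},
    {"linear":[-37,-32,0],"yaw":0},
    {"linear":[-37,-32,0],"yaw":0},
  ],
  hand=0,
)

```text
time_s: 1.3
position: [0.4873, 0.1522, 0.2266]
orientation: [0.136, 0.991, -0.0, -0.0]
force: [1.0, -0.1, -0.3]
grip_width: 0.0922
grip_force: 0.0
```

```bash
python3 go.py .5156 .1001 .078
```

```text
t 1.3 p [0.4873 0.1522 0.2266] x [-0.9628  0.2703  0.0001] z [-0.0002 -0.0001 -1.    ] F [ 0.9723 -0.1361 -0.2893] w 0.09221103987581943 0.0
tool mm [-41.3338 -42.5144 148.6318] xang 2.867894347377011
```

Good. Go above the spool, then descend and close.

Emit:
arm_command(
  moves=[
    {"linear":[-21,-21,0],"yaw":0},
    {"linear":[-20,-21,0],"yaw":0},
    {"linear":[0,0,30],"yaw":0},
    {"linear":[0,0,35],"yaw":0},
    {"linear":[0,0,35],"yaw":0},
    {"linear":[0,0,30],"yaw":0},
    {"linear":[0,0,18],"yaw":0},
    {"linear":[0,0,0],"yaw":0},
  ],
)

```text
time_s: 2.1
position: [0.5121, 0.102, 0.0757]
orientation: [0.136, 0.991, -0.001, -0.003]
force: [0.3, -0.5, -0.4]
grip_width: 0.0915
grip_force: 0.0
```

Emit:
arm_command(
  moves=[
    {"linear":[0,0,0],"yaw":0},
    {"linear":[0,0,0],"yaw":0},
    {"linear":[0,0,0],"yaw":0},
    {"linear":[0,0,0],"yaw":0},
    {"linear":[0,0,0],"yaw":0},
    {"linear":[0,0,0],"yaw":0},
    {"linear":[0,0,0],"yaw":0},
    {"linear":[0,0,0],"yaw":0},
  ],
  hand=1,
)

```text
time_s: 2.9
position: [0.5152, 0.1026, 0.079]
orientation: [0.137, 0.991, 0.0, 0.0]
force: [-1.1, -1.1, 4.1]
grip_width: 0.0483
grip_force: 30.0
```

```bash
python3 go.py .42 .15 .078
```

```text
t 2.9 p [0.5152 0.1026 0.079 ] x [-0.9627  0.2705 -0.0006] z [ 0.0006  0.     -1.    ] F [-1.0909 -1.1494  4.0616] w 0.04831471980778064 30.001750476658344
tool mm [104.5002  19.9211   0.9938] xang 2.8676949444858426
```

Emit:
arm_command(
  moves=[
    {"linear":[0,0,-10],"yaw":0},
    {"linear":[0,0,-15],"yaw":0},
    {"linear":[10,2,0],"yaw":0},
    {"linear":[20,4,0],"yaw":0},
    {"linear":[25,4,0],"yaw":0},
    {"linear":[25,4,0],"yaw":0},
    {"linear":[15,4,0],"yaw":0},
    {"linear":[9,2,0],"yaw":0},
    {"linear":[0,0,0],"yaw":0},
    {"linear":[0,0,0],"yaw":0},
  ],
)

```text
time_s: 3.9
position: [0.4211, 0.1499, 0.1039]
orientation: [0.137, 0.991, 0.0, 0.001]
force: [0.1, 0.2, -1.2]
grip_width: 0.0486
grip_force: 30.0
```

```bash
python3 go.py .42 .15 .079; python3 - <<'E'
from station import grab_frame
from h import *
im,d=grab_frame("scene"); cv2.imwrite("pics/s1.png",cv2.resize(im[130:330,240:480],None,fx=3,fy=3))
E
```

```text
t 3.9 p [0.4211 0.1499 0.1039] x [-0.9627  0.2705 -0.0011] z [ 0.0011  0.0001 -1.    ] F [ 0.0532  0.1596 -1.199 ] w 0.04856537427976933 29.999926602467895
tool mm [ 1.1351 -0.2132 24.8944] xang 2.8676517039274185
```

View pics/s1.png

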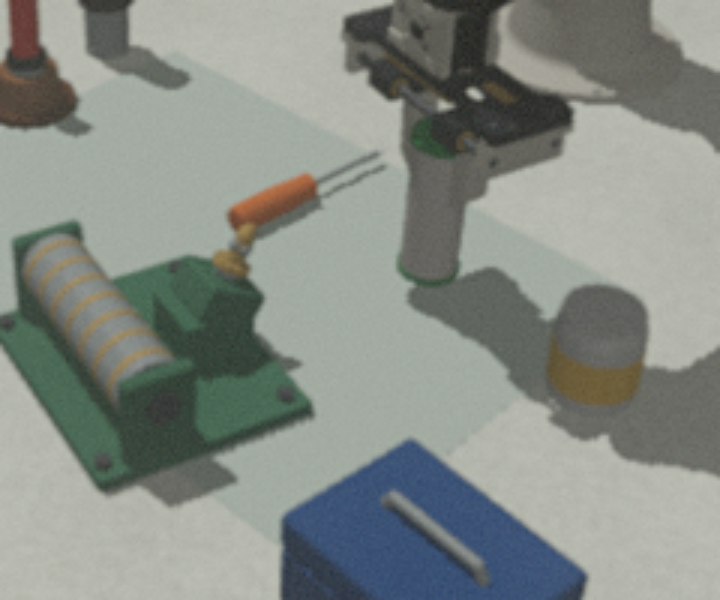

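The spool is lifted at (430,210) in the crop, clear of everything and roughly upright. Lower it gently.

Emit:
arm_command(
  moves=[
    {"linear":[0,0,10],"yaw":0},
    {"linear":[0,0,9],"yaw":0},
    {"linear":[0,0,3],"yaw":0},
    {"linear":[0,0,2],"yaw":0},
    {"linear":[0,0,1],"yaw":0},
    {"linear":[0,0,0],"yaw":0},
    {"linear":[0,0,0],"yaw":0},
  ],
)

```text
time_s: 4.65
position: [0.4204, 0.1495, 0.0791]
orientation: [0.137, 0.991, -0.0, 0.0]
force: [-1.4, -0.9, 5.3]
grip_width: 0.0483
grip_force: 30.0
```

```bash
python3 go.py .42 .15 .079
```

```text
t 4.65 p [0.4204 0.1495 0.0791] x [-0.9626  0.2709 -0.0002] z [ 0.0001 -0.0006 -1.    ] F [-1.4187 -0.9432  5.2673] w 0.04834827455957998 29.989362470805645
tool mm [0.5607 0.3912 0.0731] xang 2.867277816851871
```

Emit:
arm_command(
  moves=[
    {"linear":[0,0,0],"yaw":0},
    {"linear":[0,0,0],"yaw":0},
    {"linear":[0,0,0],"yaw":0},
    {"linear":[0,0,0],"yaw":0},
    {"linear":[0,0,0],"yaw":0},
    {"linear":[0,0,0],"yaw":0},
    {"linear":[0,0,-15],"yaw":0},
    {"linear":[0,0,-25],"yaw":0},
    {"linear":[0,0,-35],"yaw":0},
    {"linear":[0,0,-40],"yaw":0},
    {"linear":[0,0,-30],"yaw":0},
  ],
  hand=0,
)

```text
time_s: 5.75
position: [0.4206, 0.1502, 0.2259]
orientation: [0.136, 0.991, 0.0, 0.001]
force: [0.4, 0.5, 0.1]
grip_width: 0.0917
grip_force: 0.0
```

```bash
python3 - <<'E'
from station import grab_frame
from h import *
im,d=grab_frame("top"); ys,xs=np.mgrid[100:320,230:420]; uv=np.c_[xs.ravel(),ys.ravel()]
P=depthpts("top",uv,d); m=(P[:,2]>.118)&(P[:,2]<.135)&(abs(P[:,0]-.42)<.05)&(abs(P[:,1]-.15)<.05); q=P[m]
print(len(q),q.mean(0) if len(q) else "")
im,d=grab_frame("scene"); ys,xs=np.mgrid[100:330,300:480]; uv=np.c_[xs.ravel(),ys.ravel()]
P=depthpts("scene",uv,d); P=P[(abs(P[:,0]-.42)<.05)&(abs(P[:,1]-.15)<.05)]
for z in np.arange(.01,.13,.02):
  q=P[abs(P[:,2]-z)<.01]; print(z,len(q),q.mean(0) if len(q) else "", q.min(0)if len(q) else "")
E
python3 go.py .467 -.2928 .09
```

```text
0 
0.01 488 [0.4310813  0.15839823 0.00364147] [3.70926524e-01 1.00477606e-01 9.43024204e-07]
0.03 135 [0.43389689 0.15434823 0.03025976] [0.4077091  0.12668527 0.02009628]
0.049999999999999996 136 [0.43390221 0.15468219 0.05009743] [0.40337163 0.1297792  0.04018729]
0.06999999999999999 139 [0.43368441 0.15429091 0.06982085] [0.40872426 0.12461499 0.06030628]
0.08999999999999998 152 [0.43381167 0.15467142 0.09025605] [0.40850081 0.12700351 0.08031747]
0.10999999999999997 136 [0.43424655 0.15502625 0.1099702 ] [0.4053786  0.12835952 0.10012267]
t 5.85 p [0.4231 0.1512 0.228 ] x [-0.9627  0.2704 -0.0071] z [ 0.0082  0.0028 -1.    ] F [ 1.1299 -0.6739 -0.6721] w 0.09183240658856882 0.0
tool mm [-161.3447 -416.2589  137.101 ] xang 2.867786510932401
```

Emit:
arm_command(
  moves=[
    {"linear":[-7,-18,0],"yaw":0},
    {"linear":[-15,-38,0],"yaw":0},
    {"linear":[-15,-38,0],"yaw":0},
    {"linear":[-15,-38,0],"yaw":0},
    {"linear":[-15,-38,0],"yaw":0},
    {"linear":[-15,-38,0],"yaw":0},
    {"linear":[-15,-38,0],"yaw":0},
    {"linear":[-15,-38,0],"yaw":0},
    {"linear":[-15,-38,0],"yaw":0},
    {"linear":[-15,-38,0],"yaw":0},
    {"linear":[-15,-38,0],"yaw":0},
    {"linear":[-7,-18,0],"yaw":0},
  ],
)

```text
time_s: 7.05
position: [0.4644, -0.2991, 0.2226]
orientation: [0.138, 0.99, -0.001, -0.001]
force: [-0.4, 0.4, -0.5]
grip_width: 0.092
grip_force: 0.0
```

Emit:
arm_command(
  moves=[
    {"linear":[0,0,0],"yaw":0},
    {"linear":[0,0,0],"yaw":0},
  ],
)

```text
time_s: 7.25
position: [0.465, -0.2942, 0.2225]
orientation: [0.137, 0.991, 0.001, -0.001]
force: [0.6, 0.1, -0.5]
grip_width: 0.0919
grip_force: 0.0
```

```bash
python3 go.py .467 -.2928 .079
```

```text
t 7.25 p [ 0.465  -0.2942  0.2225] x [-0.9626  0.271   0.0022] z [-0.0019  0.0014 -1.    ] F [ 0.5739  0.1103 -0.4763] w 0.09188563273248081 0.0
tool mm [ -1.8953   1.7986 143.4861] xang 2.867140415666052
```

Emit:
arm_command(
  moves=[
    {"linear":[-2,2,20],"yaw":0},
    {"linear":[0,0,35],"yaw":0},
    {"linear":[0,0,35],"yaw":0},
    {"linear":[0,0,30],"yaw":0},
    {"linear":[0,0,22],"yaw":0},
    {"linear":[0,0,2],"yaw":0},
    {"linear":[0,0,0],"yaw":0},
  ],
)

```text
time_s: 7.95
position: [0.468, -0.2918, 0.0795]
orientation: [0.136, 0.991, 0.001, -0.001]
force: [0.6, 0.3, 0.2]
grip_width: 0.0919
grip_force: 0.0
```

Emit:
arm_command(
  moves=[
    {"linear":[0,0,0],"yaw":0},
    {"linear":[0,0,0],"yaw":0},
    {"linear":[0,0,0],"yaw":0},
    {"linear":[0,0,0],"yaw":0},
    {"linear":[0,0,0],"yaw":0},
    {"linear":[0,0,0],"yaw":0},
    {"linear":[0,0,0],"yaw":0},
    {"linear":[0,0,0],"yaw":0},
    {"linear":[0,0,0],"yaw":0},
    {"linear":[0,0,0],"yaw":0},
  ],
  hand=1,
)

```text
time_s: 8.95
position: [0.468, -0.2935, 0.0796]
orientation: [0.137, 0.991, 0.0, -0.0]
force: [0.7, -0.7, -0.9]
grip_width: 0.027
grip_force: 29.9
```

```bash
python3 go.py .467 -.2928 .079
```

```text
t 8.95 p [ 0.468  -0.2935  0.0796] x [-0.9627  0.2705  0.0002] z [-0.0002  0.     -1.    ] F [ 0.6759 -0.7067 -0.8765] w 0.026999623791739577 29.94670271873474
tool mm [1.1177 0.4513 0.5719] xang 2.867726021259423
```

Emit:
arm_command(
  moves=[
    {"linear":[0,0,-10],"yaw":0},
    {"linear":[0,0,-11],"yaw":0},
    {"linear":[0,0,0],"yaw":0},
    {"linear":[2,0,0],"yaw":0},
    {"linear":[3,0,0],"yaw":0},
    {"linear":[3,0,0],"yaw":0},
    {"linear":[3,0,0],"yaw":0},
    {"linear":[3,0,0],"yaw":0},
  ],
)

```text
time_s: 9.75
position: [0.4575, -0.2909, 0.1019]
orientation: [0.136, 0.991, -0.001, 0.003]
force: [5.6, -2.5, -0.1]
grip_width: 0.0275
grip_force: 30.0
```

```bash
python3 go.py && python3 - <<'E'
from station import grab_frame
from h import *
im,d=grab_frame("scene"); cv2.imwrite("pics/s2.png",cv2.resize(im[80:200,190:330],None,fx=5,fy=5))
E
```

```text
t 9.75 p [ 0.4575 -0.2909  0.1019] x [-0.9628  0.2701 -0.0065] z [ 0.0059 -0.0031 -1.    ] F [ 5.6258 -2.4992 -0.0838] w 0.027484931823673446 30.000182390213013
```

View pics/s2.png

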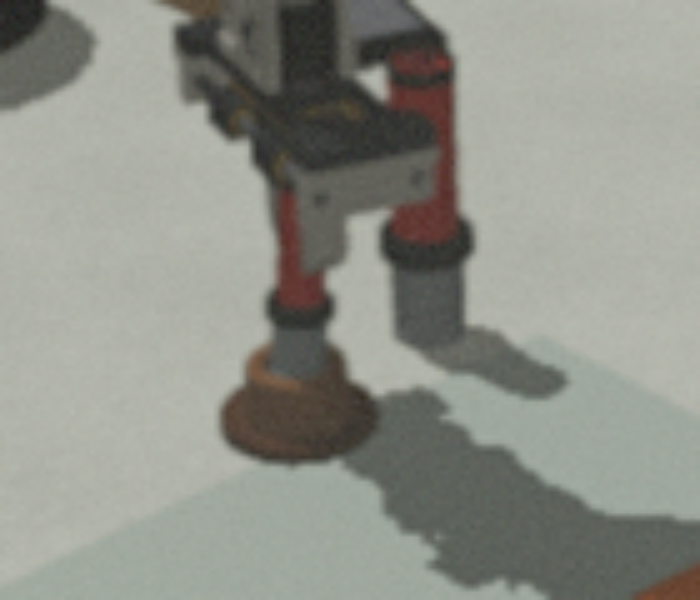

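The gun nose (300,345 in the crop) is against the rim of the stand with about 6 N, still clear of the decoy gun. Keep levering.

Emit:
arm_command(
  moves=[
    {"linear":[3,0,0],"yaw":0},
    {"linear":[3,0,0],"yaw":0},
    {"linear":[3,0,0],"yaw":0},
    {"linear":[3,0,0],"yaw":0},
    {"linear":[3,0,0],"yaw":0},
  ],
)

```text
time_s: 10.3
position: [0.4429, -0.2869, 0.1019]
orientation: [0.136, 0.991, -0.001, 0.003]
force: [5.1, -1.7, -0.7]
grip_width: 0.0278
grip_force: 30.0
```

Emit:
arm_command(
  moves=[
    {"linear":[3,0,0],"yaw":0},
    {"linear":[3,0,0],"yaw":0},
    {"linear":[3,0,0],"yaw":0},
    {"linear":[3,0,0],"yaw":0},
    {"linear":[0,0,0],"yaw":0},
  ],
)

```text
time_s: 10.8
position: [0.4283, -0.2825, 0.1008]
orientation: [0.137, 0.991, -0.0, 0.0]
force: [3.5, -2.4, -1.3]
grip_width: 0.0275
grip_force: 30.0
```

```bash
python3 go.py && python3 - <<'E'
from station import grab_frame
from h import *
im,d=grab_frame("scene"); cv2.imwrite("pics/s3.png",cv2.resize(im[80:200,190:330],None,fx=5,fy=5)); np.savez("s3.npz",im=im,d=d)
E
```

```text
t 10.8 p [ 0.4283 -0.2825  0.1008] x [-0.9627  0.2707 -0.    ] z [-0.     -0.0002 -1.    ] F [ 3.4758 -2.4264 -1.2635] w 0.027509940771858973 29.999240934848785
```

View pics/s3.png

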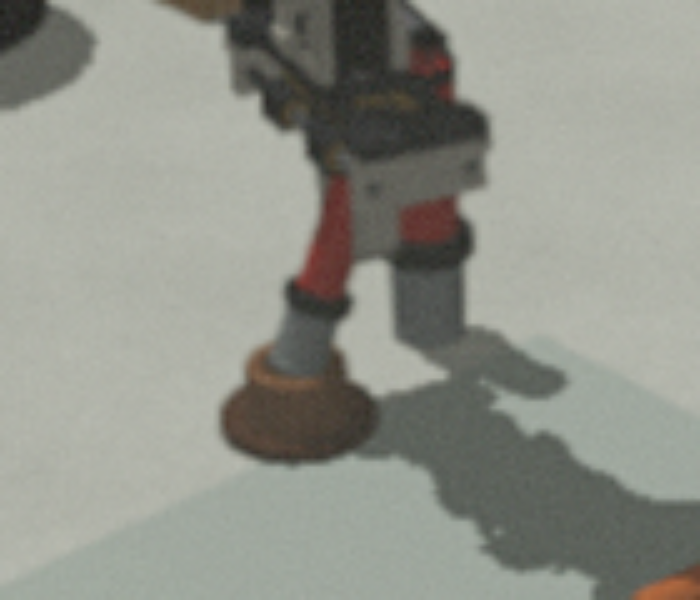

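The gun is now tilted about 0.45–0.5 rad toward the robot in the grip. Lift it out and carry it to a standoff along the nipple axis.

Emit:
arm_command(
  moves=[
    {"linear":[0,0,-15],"yaw":0},
    {"linear":[0,0,-30],"yaw":0},
    {"linear":[0,0,-34],"yaw":0},
    {"linear":[0,0,-25],"yaw":0},
    {"linear":[2,20,0],"yaw":0},
    {"linear":[3,33,0],"yaw":0},
    {"linear":[4,38,0],"yaw":0},
    {"linear":[4,38,0],"yaw":0},
    {"linear":[4,38,0],"yaw":0},
    {"linear":[4,38,0],"yaw":0},
    {"linear":[4,38,0],"yaw":0},
    {"linear":[4,38,0],"yaw":0},
  ],
)

```text
time_s: 12.05
position: [0.4739, -0.0028, 0.2035]
orientation: [0.136, 0.991, -0.001, -0.003]
force: [0.3, -0.2, -3.2]
grip_width: 0.0272
grip_force: 30.0
```

Emit:
arm_command(
  moves=[
    {"linear":[4,38,0],"yaw":0},
    {"linear":[4,38,0],"yaw":0},
    {"linear":[2,25,0],"yaw":0},
    {"linear":[0,11,0],"yaw":0},
    {"linear":[0,0,0],"yaw":0},
    {"linear":[0,0,0],"yaw":0},
  ],
)

```text
time_s: 12.65
position: [0.4963, 0.1046, 0.204]
orientation: [0.137, 0.991, -0.001, -0.001]
force: [0.1, -0.8, -2.9]
grip_width: 0.0275
grip_force: 30.0
```

```bash
python3 go.py .497 .106 .205 && python3 - <<'E'
from station import grab_frame
from h import *
o=[]
for n,b in(("scene",(270,110,430,230)),("top",(240,120,400,240))):
    im,d=grab_frame(n); np.savez(n+"4.npz",im=im,d=d); x0,y0,x1,y1=b; o.append(cv2.resize(im[y0:y1,x0:x1],None,fx=2.5,fy=2.5,interpolation=2))
cv2.imwrite("pics/s4.png",np.hstack(o))
E
```

```text
t 12.65 p [0.4963 0.1046 0.204 ] x [-0.9624  0.2715  0.002 ] z [-0.0026 -0.0017 -1.    ] F [ 0.1266 -0.8251 -2.8902] w 0.027542543852998282 29.99947339296341
tool mm [-0.3362  1.5564 -1.0248] xang 2.866604640853835
```

View pics/s4.png

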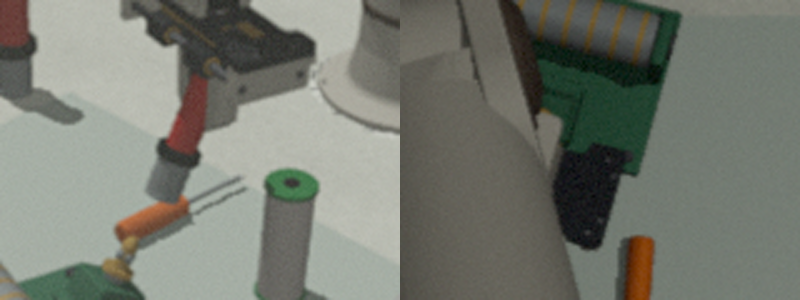

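Left half: nose at crop (168,180) and collar at (179,153), tilted toward the nipple tip at (128,245). In the top view the arm hides the gun, so I measure the axis from the scene camera.

```bash
cat > axis.py <<'E'
import sys
from h import *
from scipy.optimize import least_squares
from scipy.spatial.transform import Rotation as R
from station import status
np.set_printoptions(precision=4,suppress=True)
def gun(d,tcp,M,a0=(-.461,.131,.878)):
    g=tcp-.019*M[:,2]; a0=np.array(a0)
    ys,xs=np.mgrid[80:330,250:450]; P=depthpts("scene",np.c_[xs.ravel(),ys.ravel()],d)
    s=(P-g)@a0; rad=np.linalg.norm(P-g-np.outer(s,a0),axis=1)
    P=P[(s>-.088)&(s<-.03)&(rad<.03)]
    def res(v,P=P):
        a=a0+v[2]*M[:,0]+v[3]*M[:,1]; a/=np.linalg.norm(a); q=P-g-v[0]*M[:,0]-v[1]*M[:,1]; s=q@a; r=np.linalg.norm(q-np.outer(s,a),axis=1)
        u=s+.0906; return r-np.where(u<.038,.016,np.where(u<.048,.020,.014))
    f=least_squares(res,[0,0,0,0],loss="soft_l1",f_scale=.001); v=f.x
    a=a0+v[2]*M[:,0]+v[3]*M[:,1]; a/=np.linalg.norm(a); gp=g+v[0]*M[:,0]+v[1]*M[:,1]
    return len(P),gp,a,v,np.median(abs(f.fun))
if __name__=="__main__":
    L=np.load("scene4.npz"); s=status.sense(); M=R.from_quat(s["orientation"]).as_matrix()
    n,gp,a,v,e=gun(L["d"],s["position"],M); print(n,"grip pt",gp,"axis",a,v,"med",e)
    print("tilt",np.arccos(a[2]),"dir",np.arctan2(a[1],a[0]),"mouth",gp-.0906*a)
    T=s["position"]-.019*M[:,2]; o,dd=ray("scene",np.array([[168,197],[168,180],[179,153],[188,125]])/2.5+[270,110])
    k=((T-o)@M[:,1])/(dd@M[:,1]); X=o+dd*k[:,None]; A=X-T; print("plane xz",1000*np.c_[A@M[:,0],-A@M[:,2]])
    b=np.array([.5733,.0843,.0788]); an=np.array([-.461,.131,.878])
    m=gp-.0906*a-b; print("mouth rel seat: along",m@an,"perp",m-an*(m@an))
    print("reproj tip",proj("scene",[b+.0305*an,b])," crop",(proj("scene",[b+.0305*an,b])-[270,110])*2.5)
E
python3 axis.py
```

```text
406 grip pt [0.5031 0.0997 0.2233] axis [-0.3532  0.0901  0.9312] [-0.0073 -0.0027 -0.1358 -0.0094] med 0.0009844605088712623
tilt 0.3730881626947237 dir 2.8918968709487816 mouth [0.535  0.0915 0.139 ]
plane xz [[-33.2559 -88.071 ]
 [-34.037  -70.2114]
 [-24.2109 -45.721 ]
 [-16.6085 -20.0931]]
mouth rel seat: along 0.07139602003710631 perp [-0.0053 -0.0022 -0.0025]
reproj tip [[324.7434 204.3044]
 [318.644  216.0547]]  crop [[136.8585 235.761 ]
 [121.61   265.1368]]
```

```bash
cat > nip.py <<'E'
from h import *
from scipy.optimize import least_squares
np.set_printoptions(precision=4,suppress=True)
b=np.array([.5733,.0843,.0788]); a=np.array([-.461,.131,.878]); a/=np.linalg.norm(a)
X=np.array([.962,-.274,0]); Y=np.array([.274,.962,0]); v=np.cross(Y,a)
for f in("scene0","top0","scene4"):
    L=np.load(f+".npz"); n=f[:-1]; x,y=proj(n,[b])[0].astype(int)
    ys,xs=np.mgrid[y-25:y+20,x-20:x+20]; P=depthpts(n,np.c_[xs.ravel(),ys.ravel()],L["d"])-b
    s,u,w=P@a,P@Y,P@v; r=np.hypot(u,w)
    k=(s>.006)&(s<.024)&(r<.016); q=np.c_[u,w][k]
    if k.sum()>6:
        g=least_squares(lambda c:np.hypot(q[:,0]-c[0],q[:,1]-c[1])-.0075,[0,0],loss="soft_l1",f_scale=.001)
        print(f,"stem",k.sum(),"Y,v",g.x,"med",np.median(abs(g.fun)))
    k=(abs(s)<.004)&(r<.019)&(r>.006); print("  flange s med",np.median(s[k]),k.sum(), "Y",u[k].min(),u[k].max(),"v",w[k].min(),w[k].max()); k=(s>.024)&(r<.012); print("  tip smax",np.sort(s[k])[-6:],"uw",u[k].mean(),w[k].mean())
E
python3 nip.py
```

```text
scene0 stem 59 Y,v [-0.0031  0.0005] med 0.0013666303668230535
  flange s med -0.0030366236951885127 35 Y -0.015424018545306992 0.012209587761691332 v -0.010179809722878169 0.01538510369233336
  tip smax [0.0575 0.0579 0.0587 0.0593 0.0593 0.0599] uw -0.0007336124540229192 -0.005200891747821559
top0 stem 37 Y,v [-0.0006  0.0004] med 0.0008606744992386188
  flange s med -0.0013046905724500677 63 Y -0.01512825246830803 0.013407728148077048 v -0.014363969878146447 0.015226362668981412
  tip smax [0.0604 0.0605 0.0607 0.0611 0.0614 0.0622] uw -0.0008234120984134299 -0.002390085736074277
scene4 stem 59 Y,v [-0.0034  0.0008] med 0.001514326208260741
  flange s med -0.0026719197851546466 37 Y -0.017267416710456868 0.011865828897889173 v -0.010818896151600154 0.015487603559768717
  tip smax [0.0264 0.0264 0.0271 0.0276 0.0281 0.0715] uw -0.0009019300878337606 0.0017304385672518433
```

Emit:
arm_command(
  moves=[
    {"linear":[-6.5,0,0],"yaw":0},
    {"linear":[-3,0,5],"yaw":0},
    {"linear":[-5,0,9],"yaw":0},
    {"linear":[-5,0,9],"yaw":0},
    {"linear":[-4,0,8],"yaw":0},
    {"linear":[0,0,0],"yaw":0},
    {"linear":[0,0,0],"yaw":0},
  ],
)

```text
time_s: 13.45
position: [0.5196, 0.1001, 0.1731]
orientation: [0.136, 0.991, -0.0, -0.001]
force: [-0.2, 0.5, -3.8]
grip_width: 0.0274
grip_force: 30.0
```

```bash
python3 - <<'E'
from station import grab_frame
from h import *
im,d=grab_frame("scene"); np.savez("scene4.npz",im=im,d=d)
cv2.imwrite("pics/s5.png",cv2.resize(im[150:240,280:380],None,fx=6,fy=6,interpolation=2))
E
python3 axis.py; python3 go.py
```

```text
398 grip pt [0.5271 0.0963 0.1925] axis [-0.3444  0.1074  0.9326] [-0.0081 -0.0019 -0.1398  0.0082] med 0.0010814045262387585
tilt 0.36911348910283626 dir 2.839330829807622 mouth [0.5583 0.0866 0.108 ]
plane xz [[-11.6362 -55.1487]
 [-12.4084 -37.3699]
 [ -2.5853 -13.007 ]
 [  5.0189  12.4962]]
mouth rel seat: along 0.032882718019872456 perp [ 0.0001 -0.0021  0.0003]
reproj tip [[324.7434 204.3044]
 [318.644  216.0547]]  crop [[136.8585 235.761 ]
 [121.61   265.1368]]
t 13.5 p [0.5198 0.1003 0.1735] x [-0.9628  0.2702  0.0005] z [-0.0005  0.     -1.    ] F [ 0.362   0.7671 -2.8587] w 0.027503900808066882 29.99976396560669
```

View pics/s5.png

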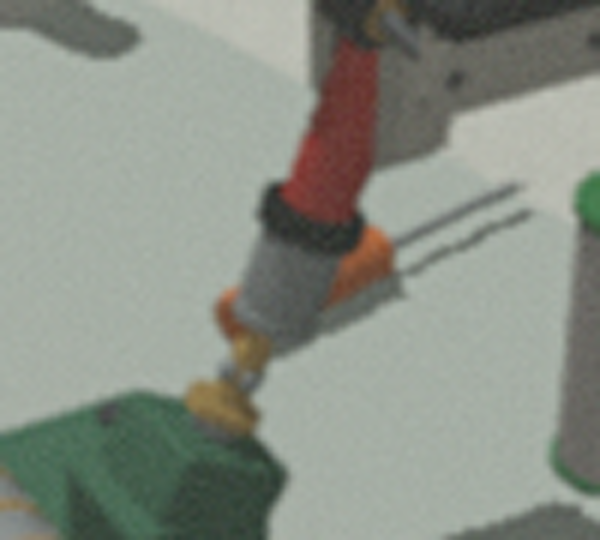

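The mouth (crop 290,325) sits just above the nipple tip (250,350), nicely in line with about 0.13 rad of tilt still missing. Slip it over the tip.

Emit:
arm_command(
  moves=[
    {"linear":[-1,-1,2],"yaw":0},
    {"linear":[-2,0,3],"yaw":0},
    {"linear":[-1.5,0,3],"yaw":0},
    {"linear":[-1.5,0,3],"yaw":0},
    {"linear":[0,0,0],"yaw":0},
  ],
)

```text
time_s: 14.0
position: [0.5253, 0.0974, 0.1622]
orientation: [0.137, 0.991, -0.0, -0.0]
force: [-1.4, -0.4, -2.5]
grip_width: 0.0273
grip_force: 30.0
```

Emit:
arm_command(
  moves=[
    {"linear":[-1.5,0,3],"yaw":0},
    {"linear":[-1,0,2],"yaw":0},
    {"linear":[0,0,0],"yaw":0},
  ],
)

```text
time_s: 14.3
position: [0.5276, 0.0967, 0.1572]
orientation: [0.137, 0.991, -0.0, -0.0]
force: [-0.4, -0.2, -3.3]
grip_width: 0.0271
grip_force: 30.0
```

```bash
python3 - <<'E'
from station import grab_frame
from h import *
im,d=grab_frame("scene"); np.savez("scene4.npz",im=im,d=d)
E
python3 axis.py; python3 go.py
```

```text
393 grip pt [0.5343 0.093  0.1764] axis [-0.359   0.1086  0.927 ] [-0.0074 -0.0017 -0.1241  0.0057] med 0.0010468869152525234
tilt 0.38444516395656675 dir 2.847730873131845 mouth [0.5668 0.0832 0.0924]
plane xz [[ -2.2781 -40.0993]
 [ -3.0529 -22.2843]
 [  6.7829   2.1295]
 [ 14.3961  27.6847]]
mouth rel seat: along 0.014767578186893279 perp [ 0.0003 -0.0031  0.0006]
reproj tip [[324.7434 204.3044]
 [318.644  216.0547]]  crop [[136.8585 235.761 ]
 [121.61   265.1368]]
t 14.35 p [0.5276 0.0967 0.1574] x [-0.9627  0.2706  0.0007] z [-0.0008 -0.0003 -1.    ] F [-0.5672 -0.6699 -2.6307] w 0.027605322445320032 30.002425611019135
```

Emit:
arm_command(
  moves=[
    {"linear":[2,0,0.8],"yaw":0},
    {"linear":[2,0,0.8],"yaw":0},
    {"linear":[2,0,0.8],"yaw":0},
    {"linear":[2,0,0.8],"yaw":0},
    {"linear":[2,0,0.8],"yaw":0},
    {"linear":[1.5,0,0.6],"yaw":0},
    {"linear":[0,0,0],"yaw":0},
  ],
)

```text
time_s: 15.05
position: [0.5166, 0.1, 0.1531]
orientation: [0.136, 0.991, -0.0, -0.0]
force: [3.4, -3.6, -1.9]
grip_width: 0.0276
grip_force: 30.0
```

```bash
python3 - <<'E'
from station import grab_frame
from h import *
im,d=grab_frame("scene"); np.savez("scene4.npz",im=im,d=d)
E
python3 axis.py; python3 go.py
```

```text
390 grip pt [0.5239 0.0955 0.1722] axis [-0.456   0.1322  0.8801] [-0.0081 -0.0024 -0.0057  0.0025] med 0.001190027463527022
tilt 0.4946643142167364 dir 2.8594433367678813 mouth [0.5652 0.0835 0.0924]
plane xz [[-13.8152 -35.6707]
 [-14.5964 -17.8683]
 [ -4.7715   6.5342]
 [  2.8312  32.077 ]]
mouth rel seat: along 0.015588406625636037 perp [-0.0009 -0.0028 -0.0001]
reproj tip [[324.7434 204.3044]
 [318.644  216.0547]]  crop [[136.8585 235.761 ]
 [121.61   265.1368]]
t 15.1 p [0.5167 0.1    0.1532] x [-0.9628  0.2704  0.    ] z [-0. -0. -1.] F [ 2.6527 -2.0925 -2.489 ] w 0.02743795528085811 29.99926060438156
```

Emit:
arm_command(
  moves=[
    {"linear":[-1,0,1.8],"yaw":0},
    {"linear":[-1,0,1.8],"yaw":0},
    {"linear":[-1,0,1.8],"yaw":0},
    {"linear":[-1,0,1.8],"yaw":0},
    {"linear":[-1,0,1.8],"yaw":0},
    {"linear":[0,0,0],"yaw":0},
  ],
)

```text
time_s: 15.7
position: [0.5217, 0.0985, 0.1435]
orientation: [0.137, 0.991, -0.0, -0.0]
force: [2.1, -1.9, -2.6]
grip_width: 0.0276
grip_force: 30.0
```

Emit:
arm_command(
  moves=[
    {"linear":[-1,0,1.8],"yaw":0},
    {"linear":[-1,0,1.8],"yaw":0},
    {"linear":[-1,0,1.8],"yaw":0},
    {"linear":[0,0,0],"yaw":0},
  ],
)

```text
time_s: 16.1
position: [0.5245, 0.0977, 0.1383]
orientation: [0.137, 0.991, -0.0, -0.0]
force: [1.6, -2.8, -3.2]
grip_width: 0.0274
grip_force: 30.0
```

```bash
python3 - <<'E'
from station import grab_frame
from h import *
im,d=grab_frame("scene"); np.savez("scene4.npz",im=im,d=d)
E
python3 axis.py|grep -v -e plane -e "^ \["; python3 go.py
```

```text
391 grip pt [0.5332 0.0926 0.1573] axis [-0.4341  0.1202  0.8928] [-0.0098 -0.0026 -0.0363 -0.0031] med 0.0011805835571287743
tilt 0.46728691048059473 dir 2.871538664177246 mouth [0.5726 0.0817 0.0765]
mouth rel seat: along -0.0020653579099426654 perp [-0.0017 -0.0024 -0.0005]
reproj tip [[324.7434 204.3044]
t 16.15 p [0.5245 0.0977 0.1383] x [-0.9627  0.2704  0.0001] z [-0.0002 -0.0001 -1.    ] F [ 3.0297 -2.9259 -2.7426] w 0.027303362254791186 30.0007501244545
```

Emit:
arm_command(
  moves=[
    {"linear":[-0.5,0,0.9],"yaw":0},
    {"linear":[-0.5,0,0.9],"yaw":0},
    {"linear":[0,0,0],"yaw":0},
  ],
)

```text
time_s: 16.45
position: [0.5249, 0.0978, 0.1373]
orientation: [0.136, 0.991, -0.0, -0.001]
force: [-2.2, -2.4, 4.1]
grip_width: 0.0278
grip_force: 30.0
```

Emit:
arm_command(
  moves=[
    {"linear":[-0.5,0,0.9],"yaw":0},
    {"linear":[-0.5,0,0.9],"yaw":0},
    {"linear":[0,0,0],"yaw":0},
  ],
)

```text
time_s: 16.75
position: [0.5256, 0.0977, 0.1358]
orientation: [0.136, 0.991, 0.0, -0.001]
force: [-4.5, -1.8, 7.9]
grip_width: 0.0272
grip_force: 30.0
```

Emit:
arm_command(
  moves=[
    {"linear":[-0.5,0,0.9],"yaw":0},
    {"linear":[-0.5,0,0.9],"yaw":0},
    {"linear":[0,0,0],"yaw":0},
  ],
)

```text
time_s: 17.05
position: [0.5265, 0.0974, 0.1341]
orientation: [0.136, 0.991, 0.0, -0.001]
force: [-4.3, -2.6, 8.7]
grip_width: 0.0277
grip_force: 30.0
```

```bash
python3 - <<'E'
from station import grab_frame
from h import *
im,d=grab_frame("scene"); np.savez("scene4.npz",im=im,d=d)
cv2.imwrite("pics/s6.png",cv2.resize(im[150:240,280:380],None,fx=6,fy=6,interpolation=2))
E
python3 axis.py|grep -v -e plane -e "^ \["; python3 go.py
```

```text
393 grip pt [0.5345 0.0925 0.1531] axis [-0.4461  0.1286  0.8857] [-0.009  -0.0026 -0.019   0.0017] med 0.0010623464556368898
tilt 0.4828115978352604 dir 2.8609775415489556 mouth [0.5749 0.0808 0.0729]
mouth rel seat: along -0.0063880264977890355 perp [-0.0014 -0.0026 -0.0003]
reproj tip [[324.7434 204.3044]
t 17.1 p [0.5265 0.0975 0.1341] x [-0.9629  0.27    0.0015] z [-0.0015  0.0002 -1.    ] F [-4.1164 -0.7902  8.7567] w 0.027405329124761228 30.029754638671875
```

View pics/s6.png

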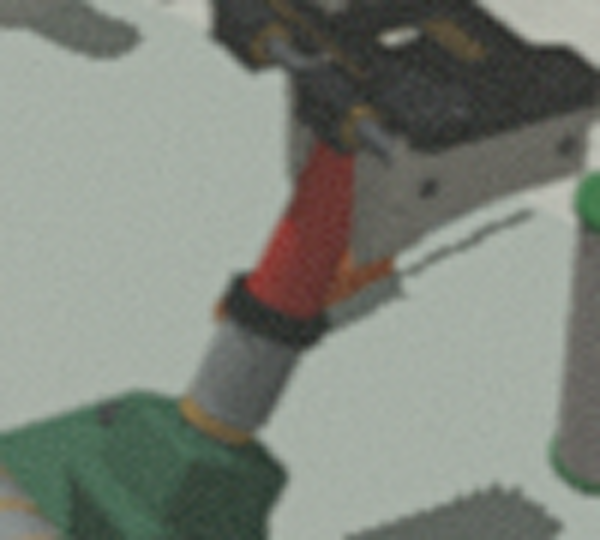

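The mouth is seated on the brass flange (crop 215,425), square, with a push of about 12 N. Now sink the nipple further.

Emit:
arm_command(
  moves=[
    {"linear":[-0.5,0,0.9],"yaw":0},
    {"linear":[-0.5,0,0.9],"yaw":0},
    {"linear":[-0.5,0,0.9],"yaw":0},
    {"linear":[-0.5,0,0.9],"yaw":0},
    {"linear":[0,0,0],"yaw":0},
    {"linear":[0,0,0],"yaw":0},
  ],
)

```text
time_s: 17.7
position: [0.5282, 0.097, 0.1308]
orientation: [0.136, 0.991, 0.0, -0.001]
force: [-5.8, -2.7, 10.8]
grip_width: 0.0273
grip_force: 30.0
```

```bash
cat > chk.py <<'E'
from station import grab_frame
from h import *
im,d=grab_frame("scene"); np.savez("scene4.npz",im=im,d=d)
E
python3 chk.py; python3 axis.py|grep -v -e plane -e "^ \["; python3 go.py
```

```text
389 grip pt [0.5353 0.0923 0.1498] axis [-0.4578  0.1323  0.8792] [-0.0081 -0.0026 -0.0034  0.0021] med 0.001131585377479814
tilt 0.4966890902842225 dir 2.860292364562331 mouth [0.5768 0.0803 0.0701]
mouth rel seat: along -0.009756502571182223 perp [-0.001  -0.0027 -0.0001]
reproj tip [[324.7434 204.3044]
t 17.75 p [0.5282 0.097  0.1308] x [-0.9629  0.27    0.0017] z [-0.0017  0.0003 -1.    ] F [-5.3541 -2.2073 11.8503] w 0.027477788484865425 30.036174058914185
```

Emit:
arm_command(
  moves=[
    {"linear":[-0.5,0,0.9],"yaw":0},
    {"linear":[-0.5,0,0.9],"yaw":0},
    {"linear":[0,0,0],"yaw":0},
    {"linear":[0,0,0],"yaw":0},
  ],
)

```text
time_s: 18.15
position: [0.529, 0.0969, 0.129]
orientation: [0.136, 0.991, 0.0, -0.001]
force: [-6.7, -2.5, 12.6]
grip_width: 0.0275
grip_force: 30.0
```

```bash
python3 chk.py; python3 axis.py|grep -v -e plane -e "^ \["; python3 go.py
```

```text
387 grip pt [0.5364 0.0921 0.148 ] axis [-0.4586  0.1319  0.8788] [-0.0083 -0.0026 -0.0026  0.0015] med 0.0010355941353711318
tilt 0.49739350196635995 dir 2.861562323179312 mouth [0.5779 0.0802 0.0684]
mouth rel seat: along -0.011786131911059311 perp [-0.0008 -0.0026 -0.    ]
reproj tip [[324.7434 204.3044]
t 18.2 p [0.5291 0.0969 0.129 ] x [-0.9629  0.2699  0.0019] z [-0.0019  0.0003 -1.    ] F [-6.7157 -1.4349 12.194 ] w 0.027550645785996152 30.032395720481873
```

```bash
python3 -c "
from station import order
print(order.sign_off())"
```

```text
the job is handed in; nothing more can be done
None
```

I handed the job in at about 18 s. The spool stands upright about 17 cm from the nipple, and the gripped gun is seated squarely on it (tilt 0.497 against 0.5 rad), pushing with about 16 N. That suggests 7–9 mm of the 10 mm travel, estimated from force and camera; no verdict came back.

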